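# Hook a galley of standing type out from under the imposing stone

## Robot

A 6-joint arm with a two-finger parallel gripper is mounted at the origin on the work surface. World frame = base frame: x ahead of the robot, y to its left, z up, the work surface at z = 0. Lengths are in m, angles in rad, forces in N, time in s.
With the tool pointing down it reaches from about 0.225 to 0.875 m from the base axis. Payload 3.4 kg.
Tool frame: the origin (TCP) lies at the very end of the fingers, on their centre line; the grasp point (between the pads) lies 19 mm behind it; z points along the fingers, y is the direction in which the jaws open and shut (so a half turn about z gives the same grasp; the last joint's range is limited). The gripper opens to 85 mm and grips with 20 to 120 N. Pads are 22 mm wide; open, the fingers measure 114 mm over their backs; the gripper's body (76 mm by 85 mm) begins 54 mm behind the grasp point. The pads swing forward as they close: fully open they stand 13 mm farther back than shut.
Start: joints at [-1.41, 0.276, 1.505, -0, 1.361, -0.121], TCP at [0.16, -0.552, 0.231] pointing down, gripper open.
Joint ranges: [-2.89, 2.89], [-0.75, 2.08], [0.22, 2.7], [-1.18, 4.32], [0.11, 2.71], [-2.7, 2.7]. Speed limits (rad/s): [2.57, 2.57, 3.14, 3.14, 3.14, 3.14].

## Interface

Orientations are given as a unit quaternion [w, x, y, z].
In Python, from rig import get_state, get_image, calibration, sign_off gives the robot as it stands. The module is installed in compiled form; this text tells all that it offers.
- The arm moves only by the tool drive_tool, never from a script. Its argument "targets" is one flat list of numbers, 7 for each row, row after row: the turn, a rotation vector about the tool's x, y, z in degrees, then the shift along the tool's x, y, z in mm, then the opening, from 0 (shut) to 1 (fully open). In form: [wx, wy, wz, tx, ty, tz, fingers, wx, wy, wz, tx, ty, tz, fingers, ...]. A call has 1 to 12 rows; each row shifts and turns the commanded pose from where the row before left it, along the tool's axes as they then stand; what a row does not reach is not made up. A row lasts 1/8 s, in which the tool goes at most 62.5 mm and 10.7 degrees, less where a joint would pass 70% of its speed; a pose out of reach is approached as far as the arm can. A call is refused whole if a number of a shift passes 62.5 or a number of a turn 10.7, either way. A call with a gripper value outside its range is refused whole. The fingers move at their own pace and stop on an object; "grip_force" is the grip in N (left out, the last holds). Time passes only in rows, so rows that do not move let the fingers close. It gives the time, the measured TCP pose, the force and the opening at its end, in the units of the state.
- get_state(): the state, without advancing time (a new reading comes with each control period).
- get_image(name): name is "scene" or "top" or "wrist"; returns the picture (384x512x3 uint8, red, green, blue); there is no depth.
- calibration(name): a dict with "mtx" (3x3 intrinsics, pixels), "world_to_cam" (4x4, takes a point from world to camera coordinates); the wrist camera has in their place "hand_eye" (4x4, takes a point from camera to tool coordinates, whose origin is the TCP and whose axes are the flange's). Camera axes: x right, y down, z forward; pixel columns grow to the right and rows downward; lengths in m; the calibration is good to about 2 mm. A picture is of the moment at which its call begins: read the wrist's pose just before it. calibration takes no time and is no camera call.
- sign_off(): hands the job in, once; it reports no verdict.
The state is a dict: "clock": time; "qpos": joint angles; "qd": joint speeds; "effort": joint torques, N m; "position": TCP position; "ee_rot": TCP orientation; "contact_force": force on the tool from outside, world axes, zero at the start; "moment": the same for the moment, N m; "width": finger opening in m.
Only numpy, scipy, OpenCV 4.12 (cv2) and the standard library are available. Lean on these libraries where they do the work, as an engineer would, in place of code of your own. Each camera call takes 0.05 s, during which the arm holds its last target.

## Task

The galley of standing type has been shoved too far back under the imposing stone to be reached by hand: take the hook tool, feel for the swinging drawbar eye under the ledge, and with the hook alone draw the galley out, gently so that the type is not shaken, until it comes up against its stop in front of the stone's edge. Then unhook and set the hook tool back down on the bench without dropping it, leaving everything else where it is.

Things in the scene. Friction and masses are not known exactly. Their poses are not given: they have to be found in the camera images.
- stone: Imposing stone: ground steel slab 360 x 320 x 27 mm on a low dark frame, fixed. Origin on the bench under the slab's centre; x points from the open mouth inwards, y along the mouth, z up. Slab underside 95 mm, top 122 mm above the bench. Front legs 22 mm square at x = -165, y = +-145 mm. The frame's cheeks begin at x = -70 mm; in front of them, under the slab, it is open down to the bench.
- ledge (a point): Middle of the lower front edge of the slab (the ledge), 95 mm above the bench, at x = -180 mm of the stone; axes as the stone's.
- galley: Steel galley, a tray 170 wide, 210 long, 20 mm high, set type standing in it, in the bay under the slab. Origin: middle of its front face at the underside, 30 mm above the bench; axes as the stone's. Slides only along x with a steady drag of about 5 N; at the start its front is 85 to 110 mm behind the ledge; a hard stop ends its travel somewhere 15 to 60 mm out past the ledge: find it by feel.
- eye_pin (a point): Upright pin of the drawbar eye, 6 mm before the middle of the galley's front, 40 mm above the bench. On it turns a level link ending in a ring of 6 mm round bar, 16 mm inside and 28 mm outside diameter, ring centre 48 mm from the pin. The link swings stiffly (about 2 N at the ring) and stands anywhere up to 0.95 rad either side of straight out (stops at 1.0): not reported, find it by feel. Axes as the galley's.
- hook_grip (a point): Grip point of the hook tool, which stands on the flat underside of its wooden handle: half-way up the handle (17 mm above its underside), 15 mm ahead of the handle's centre, near the balance point. x points along the rod to the hook, z up. Handle flat-sided, 110 long (x), 22 wide (y), 34 mm high. Mass about 130 g.
- hook_tip (a point): Lower end of the hook's down-turned tip, 170 mm ahead of and 16 mm below the grip point (1 mm above the underside). The steel rod is 6 mm thick, its axis 25 mm above the tip's end, bent straight down to a tip 6 mm thick. Axes as hook_grip's.
- hook: The hook tool as a whole; origin on the underside of the handle's centre, axes as hook_grip's.
- chase: Bystander: locked-up steel chase (240 x 190 x 24 mm) lying on the slab; origin at its underside.
- planer: Bystander: maple planer block (100 x 45 x 45 mm) lying on the slab; origin at its underside.
- ink_tin: Bystander: ink tin (64 mm across, 70 mm tall) on the bench beside the hook, on the side away from the robot; origin at its underside.
- stick: Bystander: steel composing stick (240 x 50 x 25 mm) on the bench, beyond the hook; origin at its underside.
- brayer: Bystander: hand ink roller (roller 44 mm across, 240 mm long overall) on the bench, behind the stone's left; origin at its underside.
- furniture: Bystander: four wooden furniture strips in a bundle (150 x 66 x 17 mm) on the bench, between the robot and the hook; origin at its underside.
- mallet: Bystander: turned wooden mallet standing on its head (80 mm across, 214 mm tall); origin at its underside.
- jar: Bystander: amber glass jar (70 mm across, 100 mm tall); origin at its underside.

How it is judged:
By the outcome, as a careful person would: the job done as asked, in the order asked, and still so for the second after the job is handed in, with the robot touching nothing.
It also fails if it takes over 72 s, if anything falls off the work surface, if the arm or the gripper's body presses on something with over 40 N, if the wrist force passes 120 N, or if a joint passes its speed limit or range.

## Working session

There is one attempt and no reset: what is moved stays moved. The work goes in short steps, Python scripts to look and compute and a tool call to move; the robot and the scene stay as the last step left them, time stands still between calls to the robot, and variables do not carry over. Pictures are saved under pics/ and viewed, and the job is handed in when it is done.

Besides the shell and the picture viewer there is one more tool, called after ">>>" as a command line: name --argument value ..., lists and objects as JSON in quotes. drive_tool: Moves the arm, as the interface text tells. Its arguments: {"type":"object","properties":{"targets":{"type":"array"},"grip_force":{"type":"number"}},"required":["targets"]}

```bash
mkdir -p pics
cat > h.py <<'E'
import numpy as np, cv2
from rig import get_state,get_image,calibration,sign_off
def snap(n,f):
    im=get_image(n); cv2.imwrite('pics/'+f+'.png',im[:,:,::-1]); return im
def crop(f,x0,y0,x1,y1,s,o):
    im=cv2.imread('pics/'+f+'.png')[y0:y1,x0:x1]; cv2.imwrite('pics/'+o+'.png',cv2.resize(im,None,fx=s,fy=s,interpolation=cv2.INTER_CUBIC))
def ray(n,u,v,z):
    c=calibration(n);M=np.array(c['world_to_cam']);K=np.array(c['mtx'])
    R=M[:3,:3];t=M[:3,3];o=-R.T@t;d=R.T@np.linalg.inv(K)@np.array([u,v,1.])
    return o+d*(z-o[2])/d[2]
def proj(n,p):
    c=calibration(n);M=np.array(c['world_to_cam']);K=np.array(c['mtx'])
    q=K@(M[:3,:3]@np.array(p)+M[:3,3]);return q[:2]/q[2]
E
python3 - <<'E'
from h import *
np.set_printoptions(precision=4,suppress=True)
snap('scene','s0');snap('top','t0')
print(get_state())
for n in('scene','top'):print(calibration(n))
print(calibration('wrist'))
E
```

```text
{'clock': 0.1, 'qpos': array([-1.41  ,  0.2766,  1.506 ,  0.    ,  1.3607, -0.121 ]), 'qd': array([ 0.0004, -0.0018, -0.0032,  0.0005,  0.0009, -0.    ]), 'effort': array([  0.0003, -41.7701, -24.6405,  -0.0002,   0.0058,   0.    ]), 'position': array([ 0.1598, -0.5519,  0.2305]), 'ee_rot': array([-0.0008,  0.9901,  0.1404,  0.    ]), 'contact_force': array([ 0.2929,  0.9148, -0.1198]), 'moment': array([-0.0497,  0.0558, -0.0501]), 'width': 0.08549069691421983}
{'mtx': array([[430.7639,   0.    , 247.7992],
       [  0.    , 430.7639, 191.9103],
       [  0.    ,   0.    ,   1.    ]]), 'world_to_cam': array([[ 0.7864,  0.6178, -0.0001, -0.429 ],
       [ 0.5251, -0.6684, -0.5268, -0.2344],
       [-0.3255,  0.4142, -0.85  ,  1.7645],
       [ 0.    ,  0.    ,  0.    ,  1.    ]])}
{'mtx': array([[454.0121,   0.    , 256.8167],
       [  0.    , 454.0121, 190.8872],
       [  0.    ,   0.    ,   1.    ]]), 'world_to_cam': array([[ 0.0063, -0.9999,  0.0098, -0.0243],
       [-0.9924, -0.0074, -0.1228,  0.5717],
       [ 0.1229, -0.0089, -0.9924,  1.7365],
       [ 0.    ,  0.    ,  0.    ,  1.    ]])}
{'mtx': array([[282.4237,   0.    , 253.4323],
       [  0.    , 282.4237, 191.0175],
       [  0.    ,   0.    ,   1.    ]]), 'hand_eye': array([[-0.0001, -0.9575, -0.2883,  0.0721],
       [ 1.    , -0.    , -0.0003,  0.0002],
       [ 0.0003, -0.2883,  0.9575, -0.1421],
       [ 0.    ,  0.    ,  0.    ,  1.    ]])}
```

View pics/s0.png

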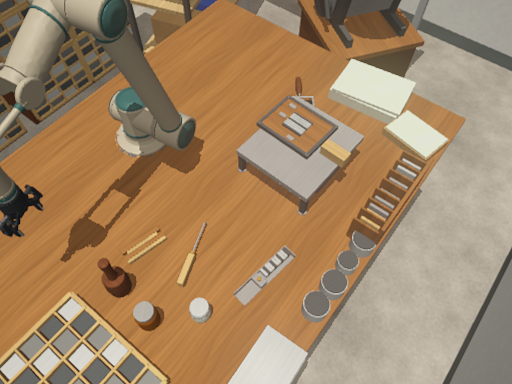

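View pics/t0.png

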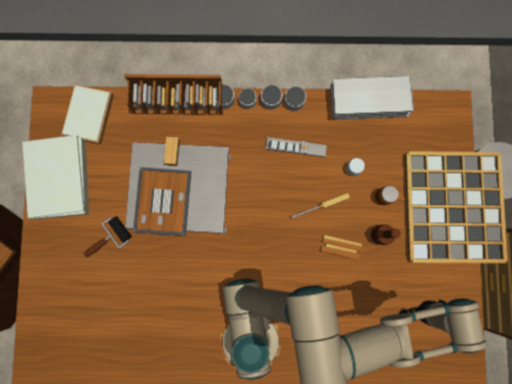

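Run:
```python
from h import *
crop('t0',270,170,400,265,6,'t0a');crop('t0',115,125,245,245,5,'t0b');crop('s0',225,80,375,220,5,'s0b');crop('s0',110,210,230,330,5,'s0a')
```

```text
(no output)
```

View pics/t0a.png

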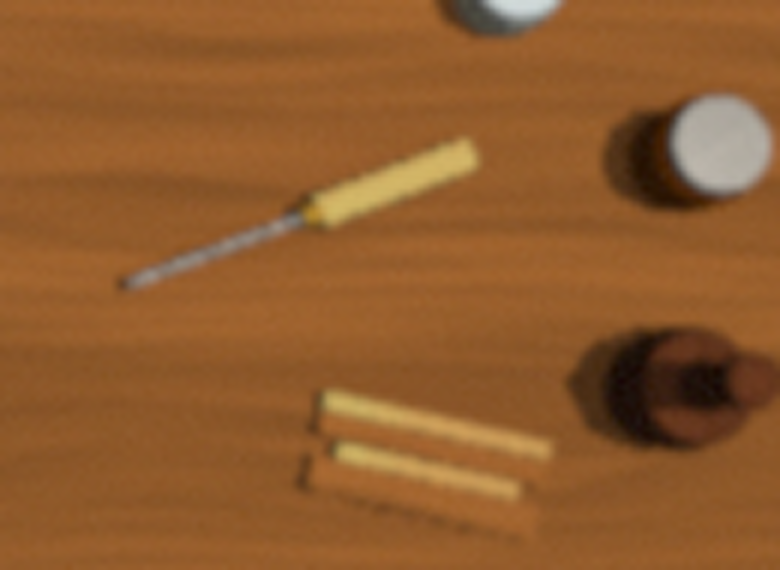

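View pics/t0b.png

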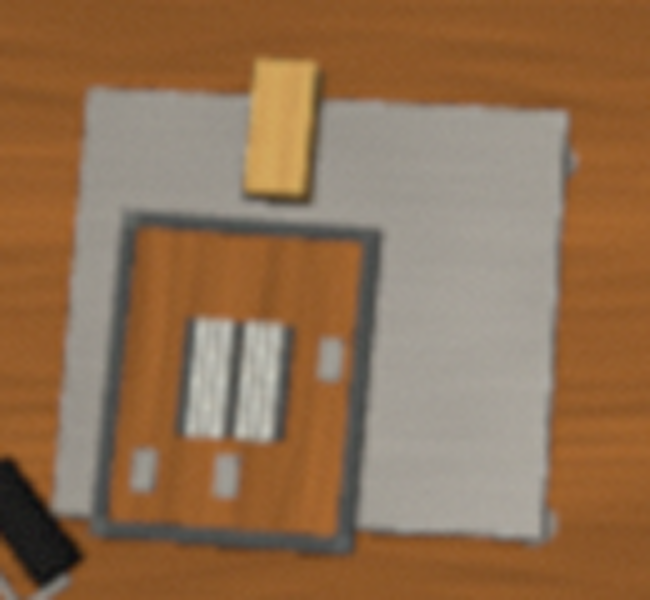

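View pics/s0b.png

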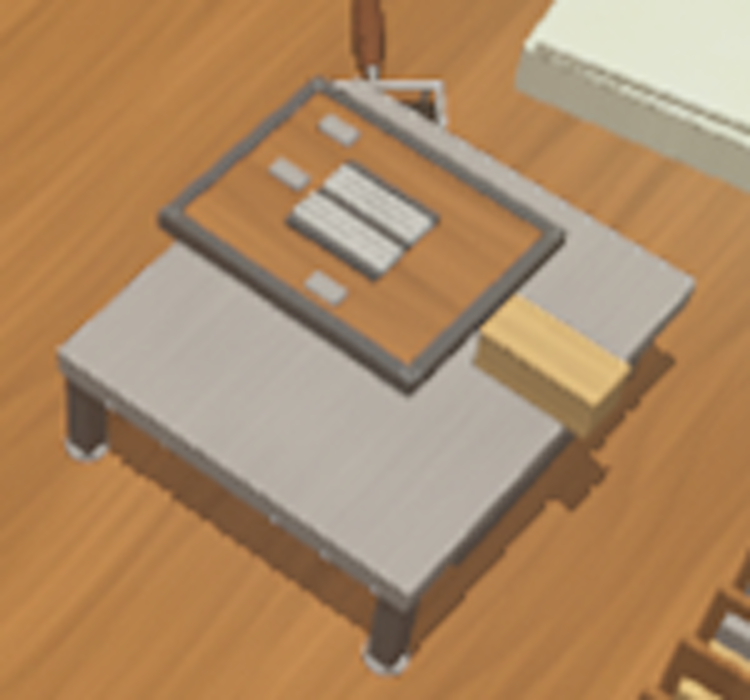

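View pics/s0a.png

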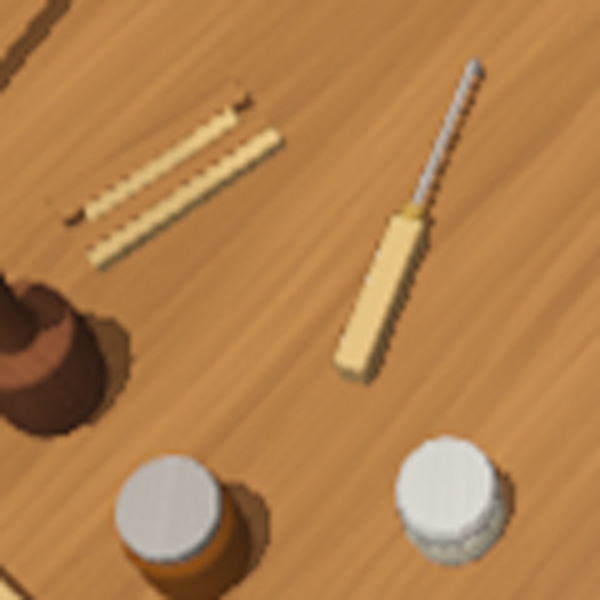

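Run:
```python
from h import *
np.set_printoptions(precision=4,suppress=True)
from scipy.optimize import least_squares
# stone
obs=[('top',(-180,160),None)]
c={'L':(132.6,143)}
T=[((228.6,147)),((224,233)),((132.6,143)),((126,228))]
for u in T: print('top',ray('top',*u,.122))
for u in [(237,150),(306.6,198),(363.4,136)]: print('sc',ray('scene',*u,.122))
# local corners: front=-x; local y: x inwards = world +y => local y = world -x
L=[(-.18,-.16),(-.18,.16),(.18,-.16),(.18,.16)]
O=[('top',L[0],T[0]),('top',L[1],T[1]),('top',L[2],T[2]),('top',L[3],T[3]),('scene',L[1],(237,150)),('scene',L[0],(306.6,198)),('scene',L[2],(363.4,136))]
def f(p):
    r=[]
    for n,l,u in O:
        c,s=np.cos(p[2]),np.sin(p[2])
        r+=list(proj(n,[p[0]+c*l[0]-s*l[1],p[1]+s*l[0]+c*l[1],.122])-u)
    return r
s=least_squares(f,[.5,.2,1.57]);print('stone',s.x,np.array(s.fun).reshape(-1,2))
def g(o,u):return (o[0]+u[0]/6,o[1]+u[1]/6)
o=(270,170)
print('tip rod top', ray('top',*g(o,(125,284)),.029))
for u in [(468,138),(478,162),(305,200),(330,228)]: print('handle',ray('top',*g(o,u),.034))
o=(110,210)
h=lambda u:(o[0]+u[0]/5,o[1]+u[1]/5)
print('tip scene', ray('scene',*h((476,65)),.029))
for u in [(395,208),(424,220),(336,362),(365,374)]: print('handle sc',ray('scene',*h(u),.034))
print('tin',ray('scene',*h((447,488)),.07),'furn')
for u in [(85,217),(240,112),(92,262),(282,135)]:print(ray('scene',*h(u),.017))
print('jar',ray('scene',*h((168,508)),.1),ray('top',355.5,165.5,.07))
```

```text
top [0.7262 0.0874 0.122 ]
top [0.4046 0.0998 0.122 ]
top [0.7385 0.4473 0.122 ]
top [0.4205 0.4587 0.122 ]
sc [0.4124 0.1058 0.122 ]
sc [0.7265 0.0929 0.122 ]
sc [0.7417 0.4474 0.122 ]
stone [0.574  0.2751 1.5336] [[-0.5047 -0.2519]
 [-0.3732 -0.7631]
 [-0.4452 -0.5444]
 [-0.5908 -0.0763]
 [-1.8614  0.1135]
 [-0.4365  0.8393]
 [-0.0543 -0.4101]]
tip rod top [ 0.4699 -0.1534  0.029 ]
handle [ 0.5663 -0.3771  0.034 ]
handle [ 0.5506 -0.3833  0.034 ]
handle [ 0.525  -0.2702  0.034 ]
handle [ 0.5068 -0.2862  0.034 ]
tip scene [ 0.4804 -0.16    0.029 ]
handle sc [ 0.5111 -0.2775  0.034 ]
handle sc [ 0.5323 -0.2719  0.034 ]
handle sc [ 0.554  -0.3814  0.034 ]
handle sc [ 0.5743 -0.3758  0.034 ]
tin [ 0.6753 -0.4048  0.07  ] furn
[ 0.3426 -0.4087  0.017 ]
[ 0.3697 -0.2861  0.017 ]
[ 0.3704 -0.4285  0.017 ]
[ 0.4053 -0.2809  0.017 ]
jar [ 0.561  -0.5213  0.1   ] [ 0.6691 -0.4004  0.07  ]
```

```bash
cat >> h.py <<'E'
from scipy.spatial.transform import Rotation as Ro
def cur():
    s=get_state();q=s['ee_rot'];return np.array(s['position']),Ro.from_quat([q[1],q[2],q[3],q[0]])
def ori(az,tilt=0,dirv=None):
    # tool x at azimuth az (deg), z down; then tilt (deg) toward +x-tool azimuth
    a=np.radians(az);x=np.array([np.cos(a),np.sin(a),0]);z=np.array([0,0,-1.]);y=np.cross(z,x)
    R=Ro.from_matrix(np.stack([x,y,z],1));return Ro.from_rotvec(np.radians(tilt)*y)*R
def plan(p0,R0,p1,R1,n,op,ease=False,show=True):
    s=np.linspace(0,1,n+1)
    if ease: s=3*s**2-2*s**3
    rv=(R0.inv()*R1).as_rotvec();out=[];P=np.array(p0,float);R=R0
    for i in range(n):
        Rt=R0*Ro.from_rotvec(rv*s[i+1]);pt=np.array(p0)+(np.array(p1)-p0)*s[i+1]
        w=np.round(np.degrees((R.inv()*Rt).as_rotvec()),1);t=np.round(1e3*R.inv().apply(pt-P),1)
        out.append([*w,*t,op]);P=P+R.apply(t/1e3);R=R*Ro.from_rotvec(np.radians(w))
    if show: print(','.join('%g'%v for r in out for v in r)); print(P,R.as_matrix()[:,0])
    return P,R
E
python3 - <<'E'
from h import *
np.set_printoptions(precision=4,suppress=True)
p,R=cur()
print(np.degrees((R.inv()*ori(92)).as_rotvec()))
P,Rr=plan(p,R,[.56,-.1,.27],ori(92),12,1)
plan(P,Rr,[.56,-.06,.10],ori(92,65),10,1)
E
```

```text
[ -0.0711  -0.0748 -75.8551]
-0,-0,-6.3,42.5,-26.9,-3.2,1,-0,-0,-6.3,45.2,-22.1,-3.3,1,-0,-0,-6.4,47.3,-17,-3.2,1,-0,-0,-6.3,49,-11.6,-3.2,1,-0,-0,-6.3,49.9,-6.1,-3.3,1,-0,-0,-6.3,50.3,-0.7,-3.2,1,-0,-0.1,-6.3,50.1,4.9,-3.2,1,-0,0,-6.4,49.2,10.4,-3.4,1,-0,0,-6.3,47.7,15.7,-3.3,1,-0.1,0,-6.3,45.8,21,-3.3,1,0,0,-6.3,43.2,25.8,-3.3,1,0,0,-6.4,40,30.4,-3.3,1
[ 0.56 -0.1   0.27] [-0.0357  0.9994 -0.0002]
0,6.5,0,4,0.1,17,1,-0,6.5,0,2.1,0.2,17.3,1,-0,6.5,0,0,0.1,17.5,1,-0,6.5,0,-1.9,0.1,17.4,1,-0,6.5,0,-3.8,0.1,17,1,-0,6.5,0,-5.8,0.2,16.5,1,-0,6.5,0,-7.6,0.1,15.7,1,-0,6.5,0,-9.3,0.1,14.8,1,-0,6.5,0,-10.9,0.2,13.7,1,-0,6.5,0,-12.4,0.1,12.3,1
[ 0.56 -0.06  0.1 ] [-0.0156  0.4226  0.9062]
```

>>> drive_tool --targets '[0,0,-6.3,42,-27,-3,1,0,0,-6.3,45,-22,-3,1,0,0,-6.3,47,-17,-3,1,0,0,-6.3,49,-12,-3,1,0,0,-6.3,50,-6,-3,1,0,0,-6.3,50,-1,-3,1,0,0,-6.3,50,5,-3,1,0,0,-6.3,49,10,-3,1,0,0,-6.3,48,16,-3,1,0,0,-6.3,46,21,-3,1,0,0,-6.3,43,26,-3,1,0,0,-6.3,40,30,-3,1]'

```text
clock: 1.6
position: [0.5601, -0.0999, 0.267]
ee_rot: [-0.0, 0.695, 0.719, -0.0]
contact_force: [1.4, -0.4, -0.3]
width: 0.0854
```

>>> drive_tool --targets '[0,6.5,0,4,0,17,1,0,6.5,0,2,0,17,1,0,6.5,0,0,0,17,1,0,6.5,0,-2,0,17,1,0,6.5,0,-4,0,17,1,0,6.5,0,-6,0,16,1,0,6.5,0,-8,0,15,1,0,6.5,0,-9,0,14,1,0,6.5,0,-11,0,13,1,0,6.5,0,-12,0,12,1,0,0,0,0,0,0,1]'

```text
clock: 2.98
position: [0.5572, -0.0643, 0.0973]
ee_rot: [-0.388, 0.588, 0.603, 0.373]
contact_force: [-0.0, -0.1, 0.6]
width: 0.0855
```

Run:
```python
from h import *
np.set_printoptions(precision=4,suppress=True)
s=get_state();print(s);print(cur()[1].as_matrix())
snap('wrist','w1')
```

```text
{'clock': 2.975, 'qpos': array([-0.7082,  0.7627,  1.599 ,  0.7423,  1.7035, -1.0126]), 'qd': array([ 0.0174, -0.08  , -0.0282,  0.0165,  0.0304,  0.014 ]), 'effort': array([ -0.5691, -53.1845, -11.9239,   2.5498,   4.1024,  -0.1124]), 'position': array([ 0.5572, -0.0643,  0.0973]), 'ee_rot': array([-0.3883,  0.5882,  0.6032,  0.3734]), 'contact_force': array([-0.0277, -0.0807,  0.5941]), 'moment': array([-0.3993, -0.0165,  0.0169]), 'width': 0.08545165317705633}
[[-0.0065  0.9996 -0.0292]
 [ 0.4196  0.0293  0.9072]
 [ 0.9077 -0.0063 -0.4197]]
```

View pics/w1.png

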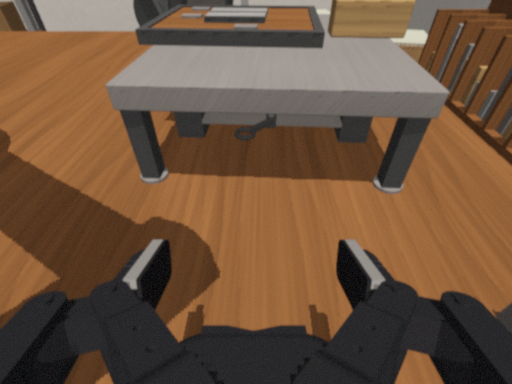

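Run:
```python
from h import *
crop('w1',195,95,355,155,5,'w1a');crop('w1',100,70,300,200,4,'w1b');crop('w1',300,70,460,200,4,'w1c')
```

```text
(no output)
```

View pics/w1a.png

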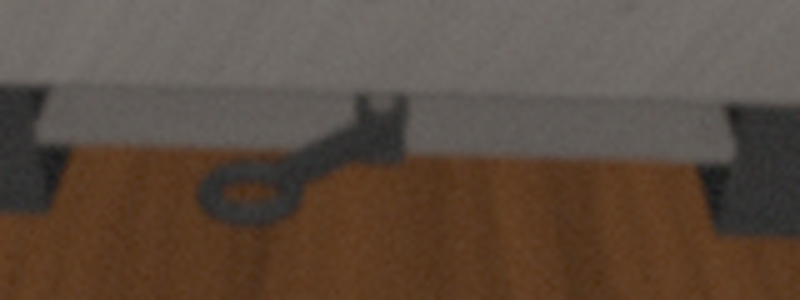

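View pics/w1b.png

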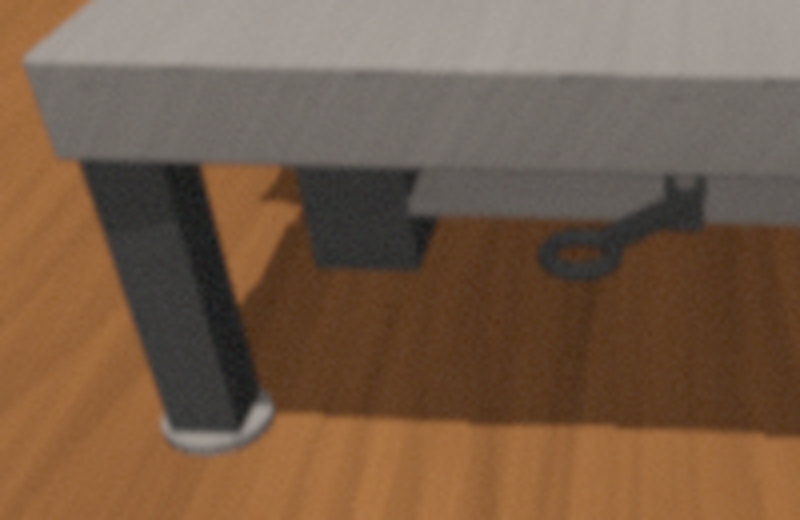

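View pics/w1c.png

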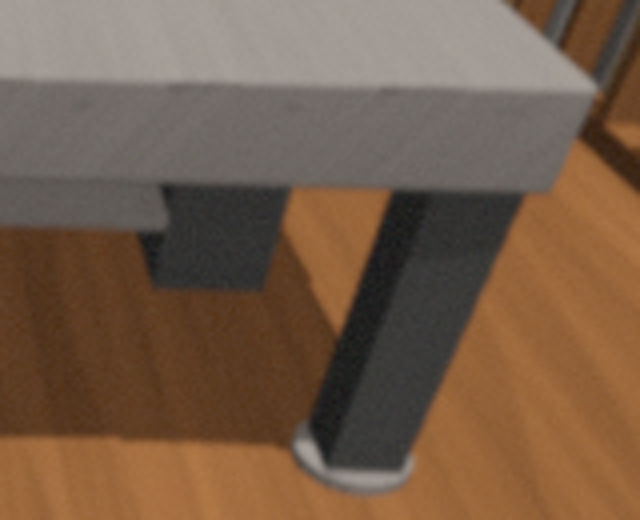

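```bash
cat > fit.py <<'E'
from h import *
np.set_printoptions(precision=4,suppress=True)
c=calibration('wrist');K=np.array(c['mtx']);H=np.array(c['hand_eye'])
p,R=cur()
Tt=np.eye(4);Tt[:3,:3]=R.as_matrix();Tt[:3,3]=p;C=Tt@H
def pw(P,dr=np.zeros(6)):
    X=C[:3,:3].T@(np.array(P)-C[:3,3]-dr[:3]);X=Ro.from_rotvec(dr[3:]).apply(X);q=K@X;return q[:2]/q[2]
def loc(p,l):
    cc,ss=np.cos(p[2]),np.sin(p[2]);return np.array([p[0]+cc*l[0]-ss*l[1],p[1]+ss*l[0]+cc*l[1],l[2]])
obs=[((-.18,.16,.122),(107,85.8)),((-.18,.16,.095),(115,110)),((-.18,-.16,.122),(448.8,93.3)),((-.18,-.16,.095),(437.5,117.5)),
((-.154,.134,.003),(159,177)),((-.154,-.134,.003),(383,187))]
E
cat > fit1.py <<'E'
from fit import *
from scipy.optimize import least_squares
st=np.array([.574,.2751,1.5336])
TO=[((-.18,-.16),(228.6,147)),((-.18,.16),(224,233)),((.18,-.16),(132.6,143)),((.18,.16),(126,228))]
SO=[((-.18,.16),(237,150)),((-.18,-.16),(306.6,198)),((.18,-.16),(363.4,136))]
def f(v):
    s=v[:3];dr=v[3:9];d,phi,off=v[9:12];r=[]
    for l,u in obs[:4]: r+=list(pw(loc(s,l),dr)-u)
    for n,O in(('top',TO),('scene',SO)):
        for l,u in O: r+=list(.6*(proj(n,loc(s,(*l,.122)))-u))
    gx=-.18+d
    r+=list(pw(loc(s,(gx,.085+off,.030)),dr)-(202.6,123)); r+=list(pw(loc(s,(gx,-.085+off,.030)),dr)-(341.4,127.4))
    px=gx-.006
    r+=list(pw(loc(s,(px-.048*np.cos(phi),off+.048*np.sin(phi),.040)),dr)-(245,133.4))
    r+=list(dr[:3]/.002)+list(dr[3:]/.01)+[off/.001]
    return r
s=least_squares(f,np.r_[st,np.zeros(6),.1,.6,0]);v=s.x
print('stone',v[:3],'dr',v[3:9],'d,phi,off',v[9:]);print(np.array(s.fun)[:8].reshape(-1,2));print(np.array(s.fun)[8:22].reshape(-1,2));print(np.array(s.fun)[22:28])
sp=v[:3];gx=-.18+v[9]-.006
print('ring',loc(sp,(gx-.048*np.cos(v[10]),v[11]+.048*np.sin(v[10]),.04)),'pin',loc(sp,(gx,v[11],.04)), pw(loc(sp,(gx,v[11],.04)),v[3:9]))
print('local ring',gx-.048*np.cos(v[10])+.18,.048*np.sin(v[10]))
Cc=np.linalg.inv(s.jac.T@s.jac);print('sd',np.sqrt(np.diag(Cc)))
E
python3 fit1.py
```

```text
stone [0.5746 0.2755 1.5356] dr [-0.0005 -0.0003  0.0034  0.0165  0.0037 -0.0002] d,phi,off [ 0.0892  0.7877 -0.0007]
[[-1.5035 -2.0302]
 [ 0.0076 -0.0629]
 [ 1.8038 -2.3497]
 [ 0.0569  0.808 ]]
[[-0.408  -0.2979]
 [-0.2303 -0.6071]
 [-0.3771 -0.3645]
 [-0.3658 -0.0809]
 [-0.9952  0.1364]
 [-0.0586  0.5108]
 [ 0.0573 -0.2965]]
[ 7.9682  1.9597 -7.6243  1.0578 -0.945   1.5198]
ring [0.5366 0.146  0.04  ] pin [0.5718 0.1787 0.04  ] [271.6211 122.3231]
local ring 0.04928698856145153 0.0340184477599672
sd [0.0021 0.0017 0.0089 0.0018 0.0016 0.0015 0.0058 0.0061 0.0045 0.0021
 0.0418 0.0008]
```

Run:
```python
from fit import *
s=np.array([.5746,.2755,1.5356]);dr=np.array([-0.0005,-0.0003,0.0034,0.0165,0.0037,-0.0002])
for d in(.07,.085,.1,.11):
  for z in(0.,.03,.05): print(d,z,pw(loc(s,(-.18+d,.085,z)),dr),pw(loc(s,(-.18+d,-.085,z)),dr))
print(C)
for l,u in obs: print(pw(loc(s,l)),pw(loc(s,l),dr),u)
```

```text
0.07 0.0 [210.0368 150.6625] [331.245 154.703]
0.07 0.03 [207.5748 132.1267] [335.3408 135.9276]
0.07 0.05 [205.7824 118.6317] [338.3293 122.2284]
0.085 0.0 [211.891  144.8008] [329.8272 148.5965]
0.085 0.03 [209.5943 126.4826] [333.7299 130.0379]
0.085 0.05 [207.9263 113.1788] [336.5701 116.5318]
0.1 0.0 [213.6487 139.2443] [328.4849 142.8152]
0.1 0.03 [211.5033 121.1473] [332.2091 124.478 ]
0.1 0.05 [209.9488 108.0345] [334.9129 111.1655]
0.11 0.0 [214.7705 135.698 ] [327.629 139.129]
0.11 0.03 [212.719  117.7496] [331.2417 120.9411]
0.11 0.05 [211.2347 104.7638] [333.8604 107.7575]
[[ 0.9995  0.0167 -0.025   0.5602]
 [ 0.0298 -0.664   0.7471 -0.1631]
 [-0.0041 -0.7476 -0.6642  0.2253]
 [ 0.      0.      0.      1.    ]]
[103.2665  85.4936] [105.576   83.8205] (107, 85.8)
[112.7304 111.871 ] [115.0802 109.9807] (115, 110)
[449.2819  92.9497] [450.61    90.9878] (448.8, 93.3)
[436.4585 120.4281] [437.5664 118.3365] (437.5, 117.5)
[164.6333 169.4027] [166.6546 166.6983] (159, 177)
[374.9746 177.146 ] [375.8836 174.3895] (383, 187)
```

```bash
sed -i 's/((-.154,.134,.003),(159,177)),((-.154,-.134,.003),(383,187))/((-.176,.134,.004),(159.5,177.5)),((-.176,-.134,.004),(383,187)),((-.176,.156,.004),(141.5,177)),((-.176,-.156,.004),(401,187))/' fit.py
sed -i "s/obs\[:4\]/obs/; s/^    r+=list(pw(loc(s,(gx,.085.*$/    r+=[.3*(pw(loc(s,(gx,0,.03)),dr)[1]-125.2)]/" fit1.py
sed -i "s/print(np.array(s.fun)\[:8\].*$/print(np.array(s.fun)[:16].reshape(-1,2), s.fun[16:])/" fit1.py
cp fit1.py fit2.py
python3 - <<'E'
t=open('fit2.py').read()
t=t.replace("print('local","\nprint('local")
open('fit2.py','w').write(t)
E
python3 fit2.py
```

```text
stone [0.5745 0.2765 1.5349] dr [-0.0005 -0.001  -0.0005 -0.0003  0.0034  0.0004] d,phi,off [0.0981 0.7476 0.    ]
[[-1.4019 -1.4001]
 [-0.0935  0.6839]
 [ 1.3819 -1.7624]
 [-0.1148  1.5558]
 [ 1.3152  0.721 ]
 [-2.0779 -0.155 ]
 [ 2.0653  0.5452]
 [-1.1489  0.5866]] [-0.5628 -0.273  -0.4232 -0.5822 -0.5303 -0.3766 -0.5569 -0.0948 -0.8937
  0.0019  0.0128  0.3799  0.145  -0.3858  0.0592  0.0078 -0.0141 -0.2344
 -0.501  -0.2261 -0.0314  0.3351  0.037   0.0057]
ring [0.5375 0.1547 0.04  ] pin [0.5714 0.1887 0.04  ] [271.1181 120.9468]
local ring 0.0569392686171922 0.03263322522186051
sd [0.0021 0.0017 0.008  0.0018 0.0016 0.0014 0.0051 0.0057 0.0044 0.0028
 0.0476 0.001 ]
```

>>> drive_tool --targets '[0,0,0,-7,0,25,1,0,0,0,-7,0,25,1,0,0,0,-6,0,25,1,0,0,0,0,0,0,1,0,0,0,0,0,0,1]'

```text
clock: 3.65
position: [0.5572, -0.0051, 0.0522]
ee_rot: [-0.384, 0.587, 0.607, 0.374]
contact_force: [0.3, 1.2, -0.1]
width: 0.0853
```

Run:
```python
from h import *
np.set_printoptions(precision=4,suppress=True)
s=get_state();print(s['position'],s['contact_force'],s['qpos'],s['qd']);print(cur()[1].as_matrix())
snap('wrist','w2');crop('w2',80,60,400,190,2.5,'w2z')
crop('w2',170,90,330,190,5,'w2a')
```

```text
[ 0.5572 -0.0051  0.0522] [ 0.2557  1.1983 -0.1199] [-0.6393  0.7923  1.7001  0.7899  1.5717 -1.0799] [-0.012   0.005  -0.005   0.0002 -0.0034 -0.0026]
[[-0.0158  0.9995 -0.0266]
 [ 0.4245  0.0308  0.9049]
 [ 0.9053  0.003  -0.4248]]
```

View pics/w2.png

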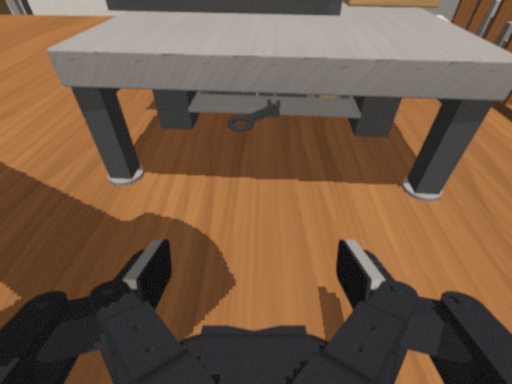

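View pics/w2a.png

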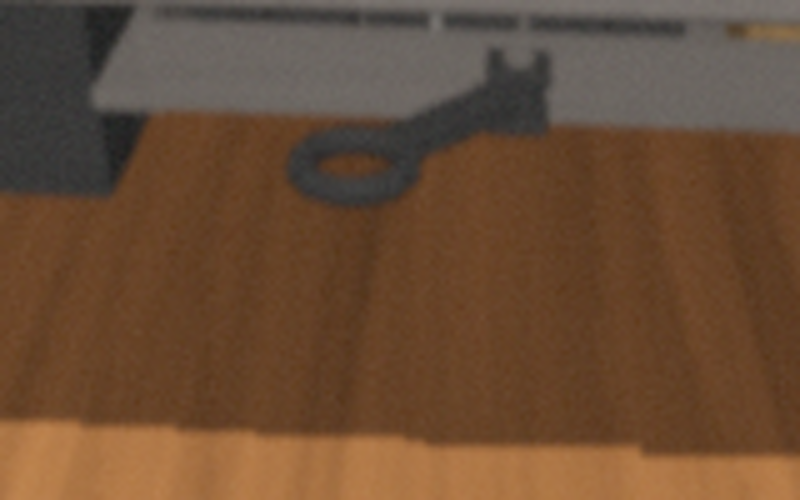

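Run:
```python
from h import *
crop('w2',40,30,200,200,4,'w2b');crop('w2',352,30,512,210,4,'w2c')
```

```text
(no output)
```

View pics/w2b.png

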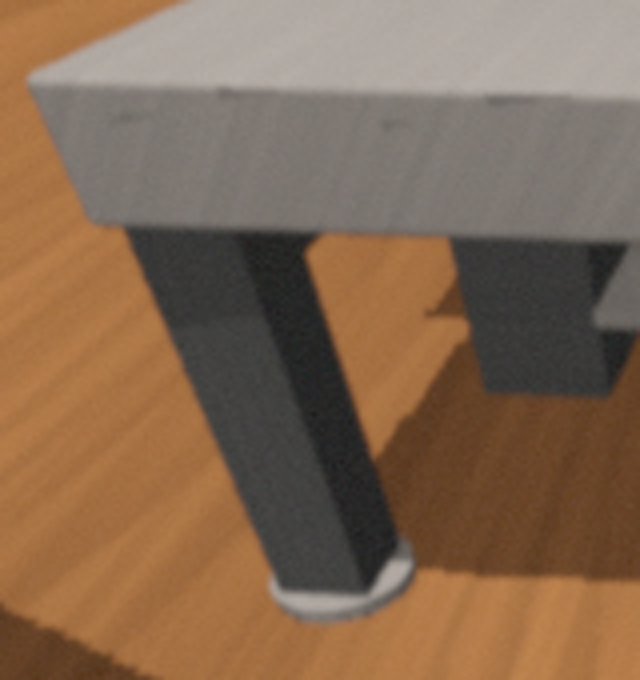

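View pics/w2c.png

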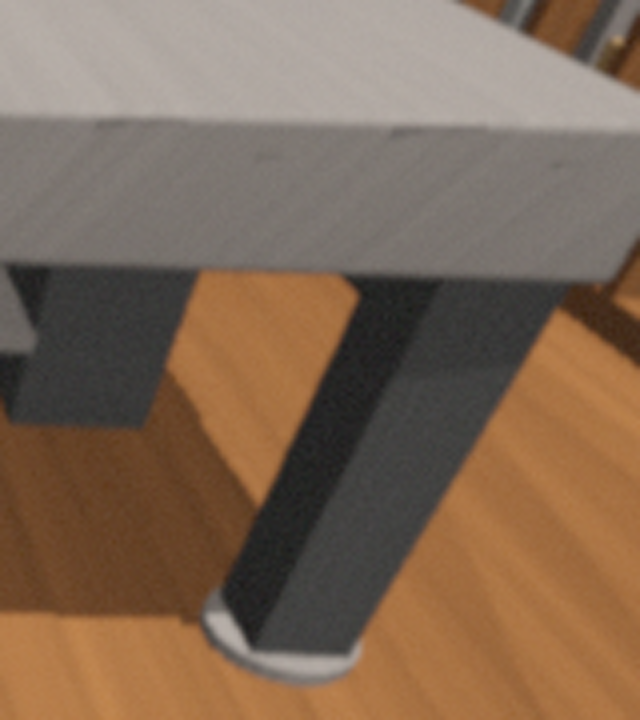

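```bash
cat > fit3.py <<'E'
from fit import *
from scipy.optimize import least_squares
obs=[((-.18,.16,.122),(47.5,50.5)),((-.18,.16,.095),(63,85)),((-.18,-.16,.095),(505,100.5)),
((-.176,.156,.004),(110,177)),((-.176,.134,.004),(130.5,178.5)),((-.176,-.134,.004),(416.5,192.5)),((-.176,-.156,.004),(439.5,193.8))]
TO=[((-.18,-.16),(228.6,147)),((-.18,.16),(224,233)),((.18,-.16),(132.6,143)),((.18,.16),(126,228))]
SO=[((-.18,.16),(237,150)),((-.18,-.16),(306.6,198)),((.18,-.16),(363.4,136))]
def f(v):
    s=v[:3];dr=v[3:9];d,phi,off=v[9:12];r=[]
    for l,u in obs: r+=list(pw(loc(s,l),dr)-u)
    for n,O in(('top',TO),('scene',SO)):
        for l,u in O: r+=list(.6*(proj(n,loc(s,(*l,.122)))-u))
    px=-.18+d-.006
    r+=list(pw(loc(s,(px-.048*np.cos(phi),off+.048*np.sin(phi),.040)),dr)-(240.6,123.2))
    r+=[pw(loc(s,(px,off,.04)),dr)[0]-273.8]
    r+=list(dr[:3]/.002)+list(dr[3:]/.01)+[off/.001]
    return r
s=least_squares(f,np.r_[.574,.275,1.534,np.zeros(6),.1,.6,0]);v=s.x
print('stone',v[:3],'dr',v[3:9],'d,phi,off',v[9:]);print(np.array(s.fun)[:14].reshape(-1,2), s.fun[14:])
sp=v[:3];gx=-.18+v[9]-.006
print('ring',loc(sp,(gx-.048*np.cos(v[10]),v[11]+.048*np.sin(v[10]),.04)),'pin',loc(sp,(gx,v[11],.04)), pw(loc(sp,(gx,v[11],.04)),v[3:9]))
print('local ring',gx-.048*np.cos(v[10])+.18,.048*np.sin(v[10]))
print('sd',np.sqrt(np.diag(np.linalg.inv(s.jac.T@s.jac))))
for d in (.085,.095,.105):
  for z in(.03,.05): print(d,z,pw(loc(sp,(-.18+d,.085,z)),v[3:9]),pw(loc(sp,(-.18+d,-.085,z)),v[3:9]))
for z in(0,.02): print(pw(loc(sp,(-.07,.09,z)),v[3:9]),pw(loc(sp,(-.07,-.09,z)),v[3:9]))
a=np.linspace(0,2*np.pi,9)[:-1]
rc=np.array([gx-.048*np.cos(v[10]),v[11]+.048*np.sin(v[10])])
for r in(.014,.008):
  q=np.array([pw(loc(sp,(rc[0]+r*np.cos(b),rc[1]+r*np.sin(b),.04)),v[3:9]) for b in np.linspace(0,6.28,60)]);print('ring px',q.min(0),q.max(0))
E
python3 fit3.py
```

```text
stone [0.5742 0.2763 1.5281] dr [-0.0001 -0.0008 -0.0007 -0.0069  0.0058  0.0019] d,phi,off [ 0.0977  0.7465 -0.0001]
[[-1.4999 -2.1477]
 [ 0.288   1.8602]
 [ 0.2416  0.0593]
 [ 0.8483  0.4102]
 [ 2.0924  0.004 ]
 [-1.568   0.2066]
 [ 0.1444  0.1497]] [-0.3653 -0.0283 -0.5783 -0.3426 -0.3074 -0.5164 -0.6862 -0.2582 -0.9852
 -0.2125 -0.3398  0.3845  0.1619 -0.1818  0.0017 -0.0032 -0.0753 -0.0534
 -0.3759 -0.3533 -0.6934  0.5776  0.1921 -0.0671]
ring [0.5365 0.1543 0.04  ] pin [0.5705 0.1881 0.04  ] [273.7247 108.8884]
local ring 0.05643613709301176 0.03259467965719206
sd [0.002  0.0016 0.0076 0.0018 0.0016 0.0011 0.0053 0.0056 0.0043 0.0024
 0.0377 0.0008]
0.085 0.03 [197.2226 117.3207] [351.4439 122.9643]
0.085 0.05 [194.7607 100.1554] [355.8536 105.4649]
0.095 0.03 [199.2016 113.2721] [349.8177 118.6518]
0.095 0.05 [196.8831  96.347 ] [354.0464 101.3973]
0.105 0.03 [201.0915 109.406 ] [348.2671 114.5397]
0.105 0.05 [198.9059  92.7173] [352.3268  97.5268]
[200.9737 129.9263] [346.279  135.6288]
[198.9361 115.1955] [349.9742 120.6523]
ring px [226.7293 116.7678] [254.442  130.1167]
ring px [232.6812 119.4665] [248.5103 127.0874]
```

Run:
```python
from h import *
np.set_printoptions(precision=4,suppress=True)
p,R=cur()
P,Rr=plan(p,R,p+[0,-.05,.08],R,2,1)
plan(P,Rr,[.535,-.314,.18],ori(111.8),10,1)
```

```text
0,0,0,25.6,-0.6,-39.6,1,0,0,0,25.6,-0.7,-39.6,1
[ 0.5572 -0.0554  0.132 ] [-0.0156  0.4245  0.9053]
1.1,-6.4,-1.8,-6.6,-3,-25.4,1,1.2,-6.4,-1.8,-9.3,-3.7,-24.4,1,1.2,-6.4,-1.7,-11.8,-4.6,-23.2,1,1.1,-6.5,-1.8,-14.1,-5.4,-21.6,1,1.2,-6.4,-1.8,-16.4,-6.3,-19.7,1,1.1,-6.4,-1.8,-18.2,-7.2,-17.7,1,1.2,-6.4,-1.7,-19.8,-8.1,-15.5,1,1.1,-6.4,-1.8,-21.2,-9,-12.9,1,1.2,-6.4,-1.8,-22.1,-10,-10.3,1,1.1,-6.4,-1.8,-22.9,-10.8,-7.6,1
[ 0.535 -0.314  0.18 ] [-0.3721  0.9282  0.0007]
```

>>> drive_tool --targets '[0,0,0,26,-1,-40,1,0,0,0,26,-1,-40,1,1.1,-6.4,-1.8,-7,-3,-25,1,1.2,-6.4,-1.8,-9,-4,-24,1,1.2,-6.4,-1.7,-12,-5,-23,1,1.1,-6.5,-1.8,-14,-5,-22,1,1.2,-6.4,-1.8,-16,-6,-20,1,1.1,-6.4,-1.8,-18,-7,-18,1,1.2,-6.4,-1.7,-20,-8,-15,1,1.1,-6.4,-1.8,-21,-9,-13,1,1.2,-6.4,-1.8,-22,-10,-10,1,1.1,-6.4,-1.8,-23,-11,-8,1]'

```text
clock: 5.2
position: [0.5338, -0.3145, 0.1812]
ee_rot: [0.0, 0.56, 0.828, -0.001]
contact_force: [-0.7, -0.4, -1.1]
width: 0.0856
```

>>> drive_tool --targets '[0,0,0,0,0,0,1,0,0,0,0,0,0,1]'

```text
clock: 5.45
position: [0.5338, -0.3127, 0.1797]
ee_rot: [-0.002, 0.561, 0.828, 0.001]
contact_force: [-0.2, 0.1, -0.3]
width: 0.0858
```

Run:
```python
from h import *
np.set_printoptions(precision=4,suppress=True)
s=get_state();print(s['clock'],s['position'],s['contact_force'],s['qpos']);print(cur()[1].as_matrix())
snap('wrist','w3')
```

```text
5.45 [ 0.5338 -0.3127  0.1797] [-0.1879  0.1284 -0.2763] [-0.6436  0.3746  1.4871  0.0021  1.285  -1.0242]
[[-0.3709  0.9286 -0.0028]
 [ 0.9286  0.371   0.0047]
 [ 0.0054 -0.0009 -1.    ]]
```

View pics/w3.png

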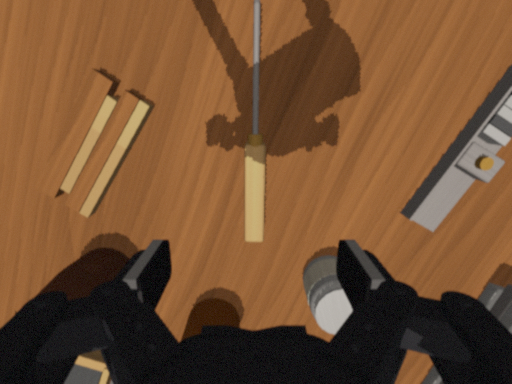

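Run:
```python
from fit import *
def rw(u,v,z):
    d=C[:3,:3]@np.linalg.inv(K)@np.array([u,v,1.]);o=C[:3,3];return o+d*(z-o[2])/d[2]
a=rw(254.5,241.5,.034);b=rw(255.5,145,.034);t=rw(257,0,.029)
print(a,b,t,np.linalg.norm(a-b),np.linalg.norm(rw(245,230,.034)-rw(264,230,.034)))
d=(b-a)[:2];d/=np.linalg.norm(d);d2=(t-a)[:2];print(np.degrees(np.arctan2(d[1],d[0])),np.degrees(np.arctan2(d2[1],d2[0])))
m=(a+b)/2;print('grip',m[:2]+.015*d, 'tool xy', R.inv().apply(np.r_[m[:2]+.015*d,p[2]]-p))
crop('w3',225,120,285,260,5,'w3a')
```

```text
[ 0.5598 -0.379   0.034 ] [ 0.5208 -0.2788  0.034 ] [ 0.4738 -0.1583  0.029 ] 0.10755833935377915 0.021026354891329584
111.30028384923473 111.29383113117161
grip [ 0.5348 -0.315 ] tool xy [-0.0024  0.0002 -0.    ]
```

View pics/w3a.png

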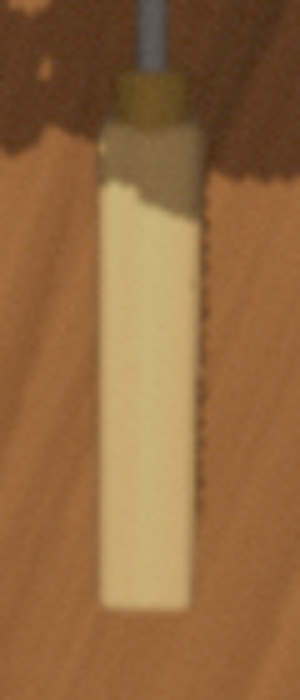

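>>> drive_tool --targets '[0,0,0.5,-2,0,40,1,0,0,0,0,0,40,1,0,0,0,0,0,40,1,0,0,0,0,0,25,1,0,0,0,0,0,14,1,0,0,0,0,0,10,1,0,0,0,0,0,4,1,0,0,0,0,0,0,1]' --grip_force 90

```text
clock: 6.5
position: [0.5344, -0.3146, 0.0067]
ee_rot: [-0.002, 0.564, 0.826, 0.0]
contact_force: [-0.7, 0.1, 0.5]
width: 0.0854
```

>>> drive_tool --targets '[0,0,0,0,0,0,0.4,0,0,0,0,0,0,0.3,0,0,0,0,0,0,0,0,0,0,0,0,0,0,0,0,0,0,0,0,0,0,0,0,0,0,0,0]'

```text
clock: 7.25
position: [0.5345, -0.3146, 0.0069]
ee_rot: [-0.002, 0.564, 0.826, 0.0]
contact_force: [0.2, -0.1, 5.7]
width: 0.0205
```

Run:
```python
from h import *
np.set_printoptions(precision=4,suppress=True)
s=get_state();print(s['clock'],s['position'],s['contact_force'],s['moment'],s['width']);print(cur()[1].as_matrix())
snap('wrist','w4')
```

```text
7.25 [ 0.5345 -0.3146  0.0069] [ 0.1586 -0.0718  5.7333] [0.0381 0.0559 0.0424] 0.020514548374633342
[[-0.3641  0.9314 -0.0021]
 [ 0.9314  0.3641  0.0022]
 [ 0.0029 -0.0012 -1.    ]]
```

View pics/w4.png

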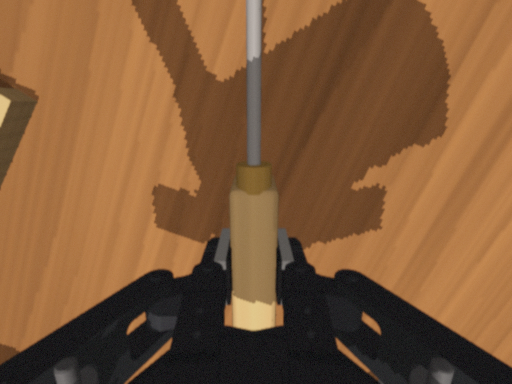

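Run:
```python
from h import *
np.set_printoptions(precision=4,suppress=True)
p,R=cur()
P,Rr=plan(p,R,[.5345,-.3146,.09],R,4,0,ease=True)
plan(P,Rr,[.5258,-.1248,.06],ori(87.7),10,0,ease=True)
```

```text
0,0,0,0,-0,-13,0,0,0,0,0.1,-0,-28.6,0,0,0,0,0.1,-0,-28.6,0,0,0,0,0.1,-0.1,-13,0
[ 0.5344 -0.3146  0.09  ] [-0.3641  0.9314  0.0029]
-0,-0,0.7,5,1.7,0.9,0,-0,-0,1.8,13.8,4.5,2.3,0,-0,-0,2.6,20.4,5.9,3.4,0,-0,-0.1,3.2,25.1,6.1,4.1,0,-0.1,0,3.5,27.6,5.1,4.5,0,0,0,3.5,27.9,3.4,4.5,0,0,-0,3.2,25.8,1.6,4.1,0,0,-0,2.7,21.3,0.1,3.4,0,-0,-0,1.8,14.4,-0.6,2.2,0,-0,-0.1,0.7,5.3,-0.4,0.9,0
[ 0.5258 -0.1248  0.06  ] [ 0.041   0.9992 -0.0008]
```

>>> drive_tool --targets '[0,0,0,0,0,-4,0,0,0,0,0,0,-12,0,0,0,0,0,0,-25,0,0,0,0,0,0,-27,0,0,0,0,0,0,-15,0,0,0,0,0,0,0,0]'

```text
clock: 8.05
position: [0.5349, -0.315, 0.0905]
ee_rot: [-0.001, 0.564, 0.826, 0.0]
contact_force: [-0.1, 0.6, -1.3]
width: 0.0204
```

>>> drive_tool --targets '[0,0,0.7,5,2,1,0,0,0,1.8,14,4,2,0,0,0,2.6,20,6,3,0,0,0,3.2,25,6,4,0,0,0,3.5,28,5,5,0,0,0,3.5,28,3,5,0,0,0,3.2,26,2,4,0,0,0,2.7,21,0,3,0,0,0,1.8,14,-1,2,0,0,0,0.7,5,0,1,0,0,0,0,0,0,0,0,0,0,0,0,0,0,0,0]'

```text
schema error: expected a multiple of 7 numbers
```

Run:
```python
from h import *
np.set_printoptions(precision=4,suppress=True)
s=get_state();print(s['clock'],s['position'],s['contact_force'],s['moment'],s['width']);p,R=cur();print(R.as_matrix())
snap('scene','s5');snap('top','t5');snap('wrist','w5')
tip=p+R.apply([.1695,0,.006]);rod=tip+[0,0,.025];print(tip,proj('scene',tip),proj('scene',rod+R.apply([.003,0,0])),proj('top',rod+R.apply([.003,0,0])))
crop('s5',170,120,290,240,5,'s5a');crop('t5',195,150,315,270,5,'t5a')
```

```text
8.05 [ 0.5349 -0.315   0.0905] [-0.1309  0.6028 -1.3057] [-0.0541  0.0368  0.0357] 0.0204026078200161
[[-0.3641  0.9314 -0.0011]
 [ 0.9314  0.3641  0.0014]
 [ 0.0017 -0.0005 -1.    ]]
[ 0.4732 -0.1571  0.0848] [202.7833 213.6808] [202.4282 209.3497] [292.9057 215.319 ]
```

View pics/s5a.png

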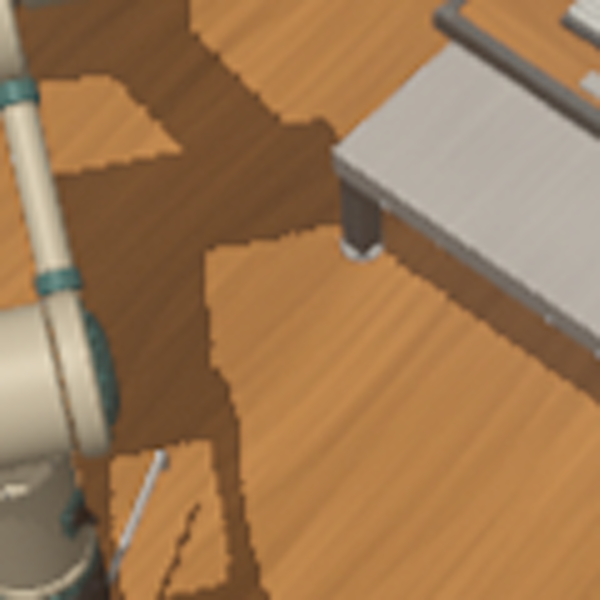

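View pics/t5a.png

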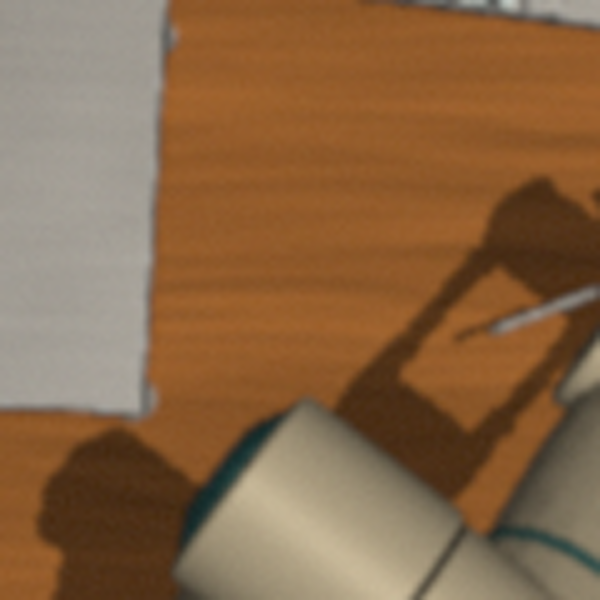

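View pics/w5.png

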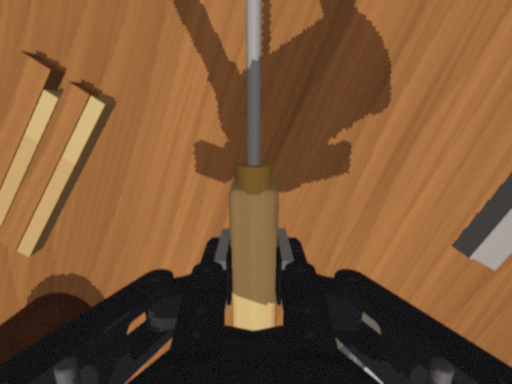

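>>> drive_tool --targets '[0,0,0.7,5,2,1,0,0,0,1.8,14,4,2,0,0,0,2.6,20,6,3,0,0,0,3.2,25,6,4,0,0,0,3.5,28,5,5,0,0,0,3.5,28,3,5,0,0,0,3.2,26,2,4,0,0,0,2.7,21,0,3,0,0,0,1.8,14,-1,2,0,0,0,0.7,5,0,1,0,0,0,0,0,0,0,0]'

```text
clock: 9.57
position: [0.5251, -0.1253, 0.0595]
ee_rot: [-0.002, 0.721, 0.693, -0.0]
contact_force: [-0.4, 0.4, -1.3]
width: 0.0206
```

Run:
```python
from h import *
np.set_printoptions(precision=4,suppress=True)
s=get_state();print(s['clock'],s['position'],s['contact_force'],s['moment'],s['width']);p,R=cur();print(R.as_matrix())
snap('scene','s6')
tip=p+R.apply([.1695,0,.006]);rod=tip+[0,0,.025];print(tip,proj('scene',tip),proj('scene',rod+R.apply([.003,0,0])))
print('to ring',R.inv().apply(np.array([.537,.1545,.052])-tip))
crop('s6',170,120,290,240,5,'s6a')
```

```text
9.575 [ 0.5251 -0.1253  0.0595] [-0.3694  0.3698 -1.3102] [ 0.0268 -0.0327 -0.0089] 0.020634634612814947
[[ 0.0403  0.9992 -0.0037]
 [ 0.9992 -0.0403  0.003 ]
 [ 0.0028 -0.0038 -1.    ]]
[0.5319 0.0441 0.054 ] [252.3469 188.328 ] [252.9486 184.064 ]
to ring [0.1105 0.0006 0.0023]
```

View pics/s6a.png

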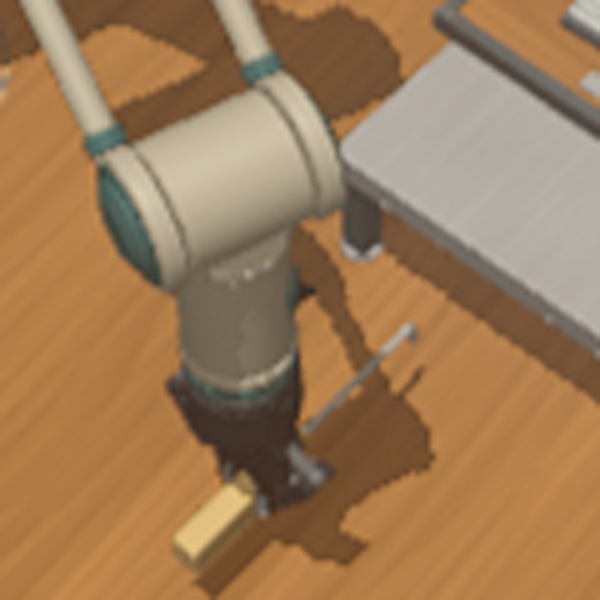

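>>> drive_tool --targets '[0,0,0,4,0,0,0,0,0,0,10,0,0,0,0,0,0,16,0,0,0,0,0,0,20,0,0,0,0,0,0,20,0,0,0,0,0,0,16,0,0,0,0,0,0,12,0,0,0,0,0,0,8,0,0,0,0,0,0,4,0,0,0,0,0,0,0,0,0,0]'

```text
clock: 10.88
position: [0.5298, -0.0156, 0.0602]
ee_rot: [-0.002, 0.721, 0.693, -0.0]
contact_force: [-0.2, -0.1, -2.0]
width: 0.0207
```

Run:
```python
from h import *
np.set_printoptions(precision=4,suppress=True)
s=get_state();print(s['clock'],s['position'],s['contact_force'],s['moment'],s['width']);p,R=cur()
tip=p+R.apply([.1695,0,.006]);print(tip,'to ring',R.inv().apply(np.array([.537,.1545,.052])-tip))
```

```text
10.875 [ 0.5298 -0.0156  0.0602] [-0.2308 -0.0657 -2.0239] [-0.0168  0.0185  0.0082] 0.02074203547717059
[0.5367 0.1537 0.0546] to ring [0.0008 0.0003 0.0026]
```

>>> drive_tool --targets '[0,0,0,1,0,4,0,0,0,0,0,0,6,0,0,0,0,0,0,2,0,0,0,0,0,0,2,0,0,0,0,0,0,0,0]'

```text
clock: 11.5
position: [0.5297, -0.0146, 0.046]
ee_rot: [-0.002, 0.721, 0.692, -0.0]
contact_force: [-0.1, 0.4, -1.2]
width: 0.0206
```

>>> drive_tool --targets '[0,0,0,0,0,2,0,0,0,0,0,0,0,0]'

```text
clock: 11.75
position: [0.5297, -0.0145, 0.0441]
ee_rot: [-0.002, 0.721, 0.692, -0.0]
contact_force: [-1.0, 0.4, -1.2]
width: 0.0204
```

>>> drive_tool --targets '[0,0,0,0,0,3,0,0,0,0,0,0,3,0,0,0,0,0,0,0,0]'

```text
clock: 12.12
position: [0.5294, -0.0145, 0.0378]
ee_rot: [-0.002, 0.721, 0.692, -0.0]
contact_force: [0.1, -0.2, -1.5]
width: 0.021
```

>>> drive_tool --targets '[0,0,0,0,0,4,0,0,0,0,0,0,0,0]'

```text
clock: 12.38
position: [0.5294, -0.0145, 0.0338]
ee_rot: [-0.002, 0.721, 0.692, -0.0]
contact_force: [-0.2, 0.0, -0.6]
width: 0.0205
```

>>> drive_tool --targets '[0,0,0,0,2,0,0,0,0,0,0,2,0,0,0,0,0,-1,2,0,0,0,0,0,-1,2,0,0]'

```text
clock: 12.88
position: [0.537, -0.0164, 0.034]
ee_rot: [-0.003, 0.721, 0.693, -0.0]
contact_force: [-1.7, 1.5, -0.7]
width: 0.0204
```

>>> drive_tool --targets '[0,0,0,-1,2,0,0,0,0,0,-1,2,0,0]'

```text
clock: 13.12
position: [0.5411, -0.0188, 0.034]
ee_rot: [-0.003, 0.721, 0.693, -0.0]
contact_force: [-2.4, 1.9, -1.0]
width: 0.0207
```

>>> drive_tool --targets '[0,0,0,-1,2,0,0,0,0,0,-1,2,0,0]'

```text
clock: 13.38
position: [0.5454, -0.0212, 0.034]
ee_rot: [-0.002, 0.721, 0.693, -0.0]
contact_force: [-2.4, 1.5, -0.7]
width: 0.0206
```

>>> drive_tool --targets '[0,0,0,-1,3,0,0,0,0,0,-1,3,0,0,0,0,0,-1,3,0,0,0,0,0,-1,3,0,0]'

```text
clock: 13.88
position: [0.5573, -0.0258, 0.034]
ee_rot: [-0.002, 0.721, 0.693, -0.0]
contact_force: [-3.0, 2.5, -0.9]
width: 0.0208
```

>>> drive_tool --targets '[0,0,0,-1,3,0,0,0,0,0,-1,2,0,0,0,0,0,-1,1,0,0,0,0,0,0,0,0,0]'

```text
clock: 14.38
position: [0.5632, -0.029, 0.034]
ee_rot: [-0.002, 0.721, 0.692, -0.0]
contact_force: [-2.6, 1.4, -0.0]
width: 0.0204
```

>>> drive_tool --targets '[0,0,0,-1,0,0,0,0,0,0,-2,0,0,0,0,0,0,-2,0,0,0,0,0,0,-2,0,0,0]'

```text
clock: 14.88
position: [0.5625, -0.035, 0.0339]
ee_rot: [-0.003, 0.722, 0.692, 0.0]
contact_force: [-2.2, 5.5, -0.9]
width: 0.0203
```

>>> drive_tool --targets '[0,0,0,-2,0,0,0,0,0,0,-3,0,0,0,0,0,0,-3,0,0,0,0,0,0,-4,0,0,0,0,0,0,-4,0,0,0,0,0,0,-4,0,0,0,0,0,0,-4,0,0,0,0,0,0,-4,0,0,0,0,0,0,-4,0,0,0,0,0,0,-3,0,0,0,0,0,0,-2,0,0,0,0,0,0,-1,0,0,0]'

```text
clock: 16.38
position: [0.5609, -0.0731, 0.0338]
ee_rot: [-0.003, 0.722, 0.692, 0.0]
contact_force: [-2.2, 5.9, -0.7]
width: 0.0205
```

Run:
```python
from h import *
np.set_printoptions(precision=4,suppress=True)
s=get_state();print(s['clock'],s['position'],s['contact_force'],s['moment'],s['width']);p,R=cur();print(R.as_matrix())
snap('scene','s7')
tip=p+R.apply([.1695,0,.006]);print(tip)
crop('s7',190,100,320,220,5,'s7a')
```

```text
16.375 [ 0.5609 -0.0731  0.0338] [-2.1765  5.9328 -0.6714] [0.8436 0.3057 0.338 ] 0.02048224046169969
[[ 0.0416  0.9991 -0.0038]
 [ 0.9991 -0.0416  0.0045]
 [ 0.0044 -0.004  -1.    ]]
[0.5679 0.0963 0.0285]
```

View pics/s7a.png

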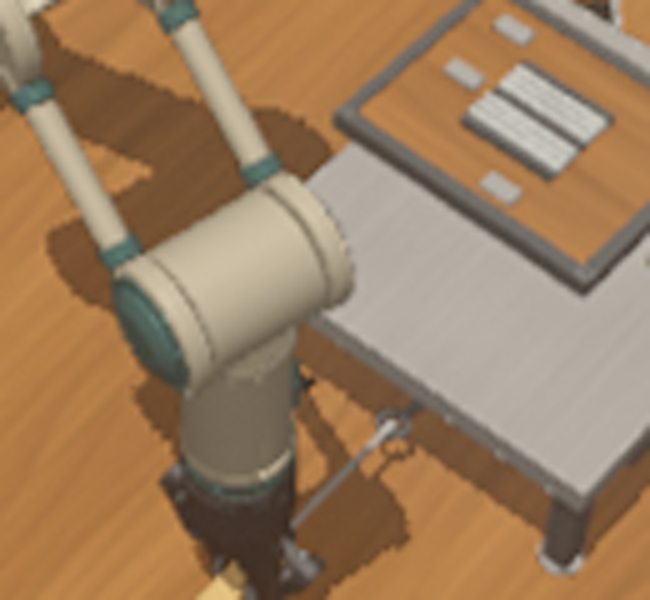

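>>> drive_tool --targets '[0,0,0,-1,0,0,0,0,0,0,-3,0,0,0,0,0,0,-4,0,0,0,0,0,0,-5,0,0,0,0,0,0,-5,0,0,0,0,0,0,-5,0,0,0,0,0,0,-5,0,0,0,0,0,0,-5,0,0,0,0,0,0,-5,0,0,0,0,0,0,-5,0,0,0,0,0,0,-5,0,0,0,0,0,0,-5,0,0,0]'

```text
clock: 17.92
position: [0.5586, -0.1258, 0.0336]
ee_rot: [-0.003, 0.722, 0.692, 0.0]
contact_force: [-1.1, 6.0, -0.8]
width: 0.0205
```

>>> drive_tool --targets '[0,0,0,-4,0,0,0,0,0,0,-3,0,0,0,0,0,0,-3,0,0,0]'

```text
clock: 18.3
position: [0.5582, -0.1358, 0.0336]
ee_rot: [-0.003, 0.722, 0.692, 0.0]
contact_force: [-1.5, 5.7, -0.7]
width: 0.0205
```

>>> drive_tool --targets '[0,0,0,-2,0,0,0,0,0,0,-2,0,0,0]'

```text
clock: 18.55
position: [0.558, -0.1398, 0.0336]
ee_rot: [-0.003, 0.722, 0.692, 0.0]
contact_force: [-1.9, 5.6, -0.6]
width: 0.0207
```

>>> drive_tool --targets '[0,0,0,-2,0,0,0,0,0,0,-2,0,0,0]'

```text
clock: 18.8
position: [0.5579, -0.1438, 0.0335]
ee_rot: [-0.003, 0.722, 0.692, 0.0]
contact_force: [-1.0, 5.2, -1.4]
width: 0.0205
```

>>> drive_tool --targets '[0,0,0,-2,0,0,0,0,0,0,-2,0,0,0]'

```text
clock: 19.05
position: [0.5577, -0.1478, 0.0335]
ee_rot: [-0.003, 0.722, 0.692, 0.0]
contact_force: [-0.8, 5.6, -2.4]
width: 0.0206
```

>>> drive_tool --targets '[0,0,0,-2,0,0,0,0,0,0,-2,0,0,0]'

```text
clock: 19.3
position: [0.5575, -0.1518, 0.0335]
ee_rot: [-0.003, 0.722, 0.692, 0.0]
contact_force: [-0.7, 4.8, -0.6]
width: 0.0204
```

>>> drive_tool --targets '[0,0,0,-2,0,0,0,0,0,0,-2,0,0,0]'

```text
clock: 19.55
position: [0.557, -0.1547, 0.0333]
ee_rot: [-0.004, 0.722, 0.692, 0.001]
contact_force: [-0.7, 10.0, -2.1]
width: 0.0203
```

>>> drive_tool --targets '[0,0,0,-1,0,0,0,0,0,0,0,0,0,0]'

```text
clock: 19.8
position: [0.5567, -0.155, 0.0331]
ee_rot: [-0.005, 0.722, 0.692, 0.001]
contact_force: [-1.0, 9.5, -0.9]
width: 0.0207
```

Run:
```python
from h import *
np.set_printoptions(precision=4,suppress=True)
s=get_state();print(s['clock'],s['position'],s['contact_force'],s['moment'],s['width'])
snap('scene','s8');crop('s8',190,100,320,220,5,'s8a')
```

```text
19.8 [ 0.5567 -0.155   0.0331] [-0.9526  9.5356 -0.941 ] [1.6716 0.1967 0.2333] 0.02067288820157614
```

View pics/s8a.png

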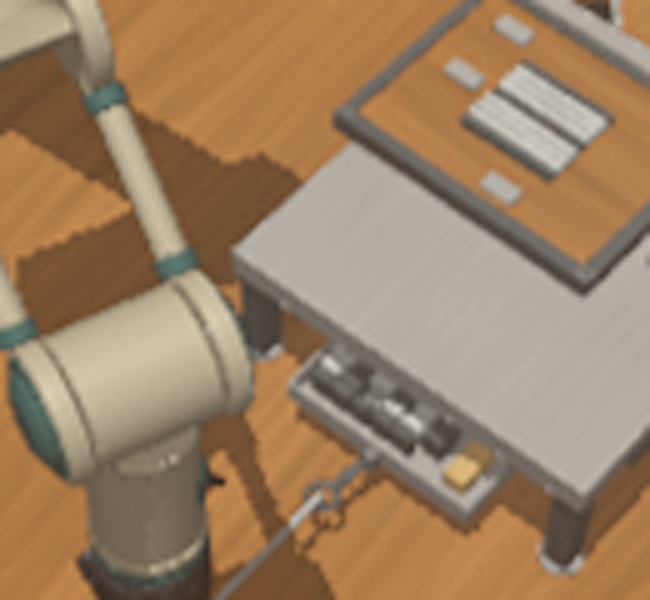

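>>> drive_tool --targets '[0,0,0,-1,0,0,0,0,0,0,-1,0,0,0,0,0,0,0,0,0,0]'

```text
clock: 20.23
position: [0.556, -0.1555, 0.0328]
ee_rot: [-0.006, 0.722, 0.692, 0.001]
contact_force: [-1.2, 13.2, -1.2]
width: 0.0207
```

Run:
```python
from h import *
np.set_printoptions(precision=4,suppress=True)
s=get_state();print(s['clock'],s['position'],s['contact_force'],s['moment'],s['width'])
snap('scene','s9');crop('s9',190,100,320,220,5,'s9a')
a=cv2.imread('pics/s8.png');b=cv2.imread('pics/s9.png');d=cv2.absdiff(a,b)[165:210,250:295].max(2);print(d.max(),d.mean())
print(cur()[1].as_matrix())
```

```text
20.225 [ 0.556  -0.1555  0.0328] [-1.1604 13.1698 -1.1683] [2.0514 0.2163 0.2896] 0.020672500346865127
20 0.9846913580246913
[[ 0.0433  0.999  -0.0068]
 [ 0.999  -0.0432  0.0106]
 [ 0.0103 -0.0073 -0.9999]]
```

View pics/s9a.png

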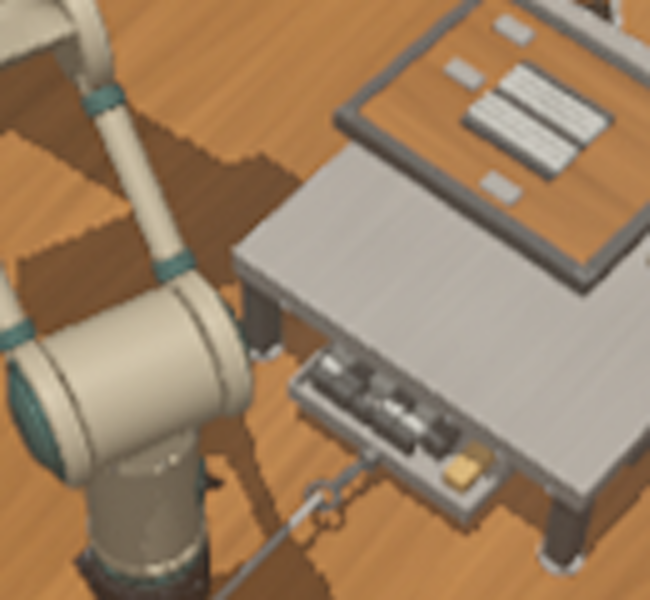

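>>> drive_tool --targets '[0,0,0,2,0,0,0,0,0,0,2,0,0,0,0,0,0,2,0,0,0,0,0,0,1,0,0,0,0,0,0,0,0,0,0]'

```text
clock: 20.9
position: [0.5586, -0.1535, 0.0339]
ee_rot: [-0.001, 0.722, 0.692, -0.0]
contact_force: [-1.0, -1.0, -1.1]
width: 0.0207
```

>>> drive_tool --targets '[0,0,0,1,0,0,0,0,0,0,1,0,0,0,0,0,0,0,0,0,0]'

```text
clock: 21.28
position: [0.5585, -0.1509, 0.0338]
ee_rot: [-0.002, 0.722, 0.692, 0.0]
contact_force: [-0.6, 0.5, -0.9]
width: 0.0206
```

Run:
```python
from h import *
np.set_printoptions(precision=4,suppress=True)
for i in range(1):
  s=get_state();print(s['clock'],s['position'],s['contact_force'],s['moment'],s['width'])
snap('scene','s10');crop('s10',215,160,295,225,8,'s10a');snap('wrist','w10')
```

```text
21.275 [ 0.5585 -0.1509  0.0338] [-0.6132  0.4873 -0.8868] [-0.0227  0.0267  0.006 ] 0.020635161484137004
```

View pics/s10a.png

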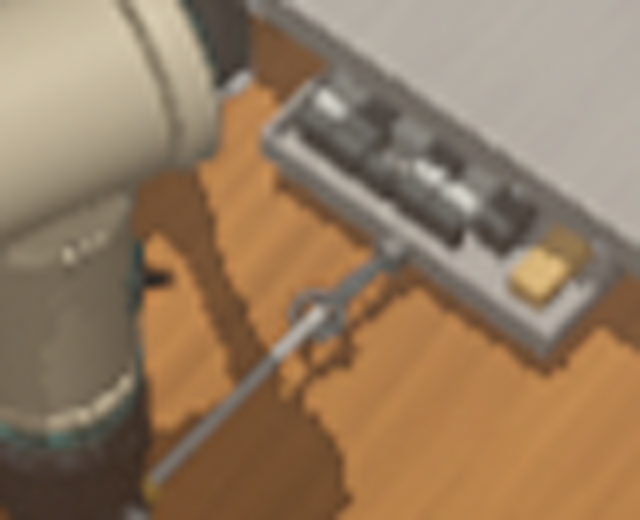

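View pics/w10.png

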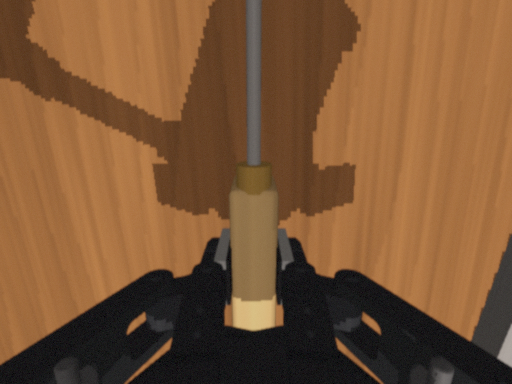

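>>> drive_tool --targets '[0,0,0,0,0,-3,0,0,0,0,0,0,-4,0,0,0,0,0,0,-5,0,0,0,0,0,0,0,0]'

```text
clock: 21.88
position: [0.5587, -0.151, 0.0463]
ee_rot: [-0.002, 0.721, 0.692, 0.0]
contact_force: [0.3, -1.0, -1.3]
width: 0.0208
```

>>> drive_tool --targets '[0,0,0,0,0,-5,0,0,0,0,0,0,-7,0,0,0,0,0,0,-9,0,0,0,0,0,0,-9,0,0,0,0,0,0,0,0]'

```text
clock: 22.5
position: [0.5591, -0.1512, 0.0768]
ee_rot: [-0.001, 0.721, 0.692, 0.0]
contact_force: [-0.4, -0.5, -0.9]
width: 0.0207
```

Run:
```python
from h import *
np.set_printoptions(precision=4,suppress=True)
s=get_state();print(s['clock'],s['position'],s['contact_force'],s['moment'],s['width'])
snap('scene','s11');crop('s11',190,100,320,220,5,'s11a')
p,R=cur();P,Rr=plan(p,R,p+[-.005,-.06,.02],R,4,0,ease=True)
plan(P,Rr,[.535,-.3148,.06],ori(111.3),11,0,ease=True)
```

```text
22.5 [ 0.5591 -0.1512  0.0768] [-0.3781 -0.4645 -0.8712] [-0.0604 -0.0198 -0.0191] 0.02065428359081288
0,0,0,-9.4,-0.4,-3.1,0,0,0,0,-20.7,-0.9,-7,0,0,0,0,-20.6,-0.9,-6.9,0,0,0,0,-9.4,-0.4,-3.1,0
[ 0.5536 -0.211   0.0962] [0.041  0.9992 0.0024]
-0,-0,-0.6,-2.4,-0.3,0.8,0,-0,-0,-1.5,-6.7,-1,2.3,0,-0,-0,-2.2,-9.9,-1.7,3.5,0,-0,-0,-2.8,-12.2,-2.6,4.2,0,-0,-0.1,-3.1,-13.4,-3.6,4.8,0,-0,0,-3.2,-13.6,-4.4,4.9,0,-0.1,-0,-3.1,-13,-5,4.7,0,0,-0,-2.8,-11.3,-5.1,4.3,0,0,-0.1,-2.3,-8.9,-4.6,3.4,0,0,0,-1.5,-5.9,-3.3,2.4,0,0,0,-0.5,-2.1,-1.3,0.8,0
[ 0.535  -0.3148  0.06  ] [-0.3625  0.932  -0.0006]
```

View pics/s11a.png

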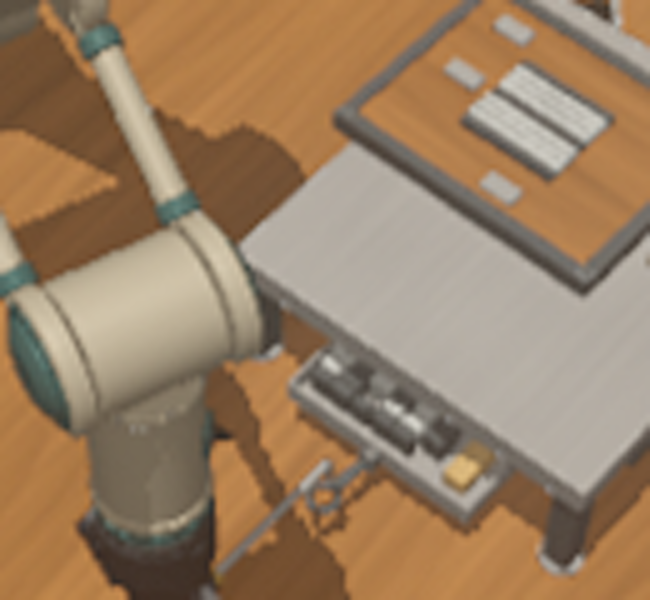

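>>> drive_tool --targets '[0,0,0,-9,0,-3,0,0,0,0,-21,-1,-7,0,0,0,0,-21,-1,-7,0,0,0,0,-9,0,-3,0]'

```text
clock: 23.05
position: [0.5541, -0.2134, 0.0962]
ee_rot: [-0.001, 0.722, 0.692, -0.0]
contact_force: [-0.4, 0.2, -1.0]
width: 0.0205
```

>>> drive_tool --targets '[0,0,-0.6,-2,0,1,0,0,0,-1.5,-7,-1,2,0,0,0,-2.2,-10,-2,3,0,0,0,-2.8,-12,-3,4,0,0,0,-3.1,-13,-4,5,0,0,0,-3.2,-14,-4,5,0,0,0,-3.1,-13,-5,5,0,0,0,-2.8,-11,-5,4,0,0,0,-2.3,-9,-5,3,0,0,0,-1.5,-6,-3,2,0,0,0,-0.5,-2,-1,1,0,0,0,0,0,0,0,0]'

```text
clock: 24.55
position: [0.5351, -0.3138, 0.0602]
ee_rot: [-0.002, 0.565, 0.825, 0.0]
contact_force: [0.3, -0.4, -1.4]
width: 0.0205
```

Run:
```python
from h import *
np.set_printoptions(precision=4,suppress=True)
s=get_state();print(s['clock'],s['position'],s['contact_force'],s['moment'],s['width'])
p,R=cur();print(R.as_matrix());snap('wrist','w12');snap('scene','s12')
e=R.inv().apply(np.array([.535,-.3148,.0075])-p);print(e*1e3,np.degrees((R.inv()*ori(111.3)).as_rotvec()))
```

```text
24.55 [ 0.5351 -0.3138  0.0602] [ 0.3056 -0.4162 -1.39  ] [-0.0409 -0.0337  0.01  ] 0.020455521726712646
[[-0.3623  0.932  -0.0033]
 [ 0.932   0.3623  0.0034]
 [ 0.0043 -0.0019 -1.    ]]
[-1.1739 -0.342  52.6596] [-0.1062 -0.2481 -0.0567]
```

View pics/w12.png

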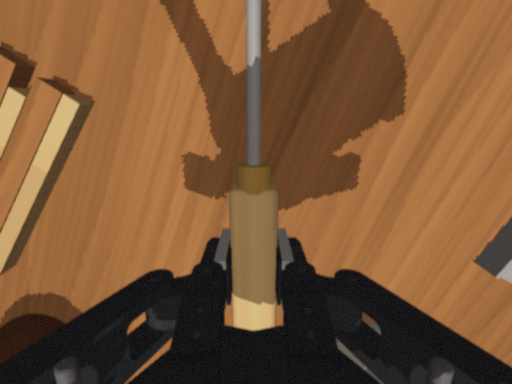

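View pics/s12.png

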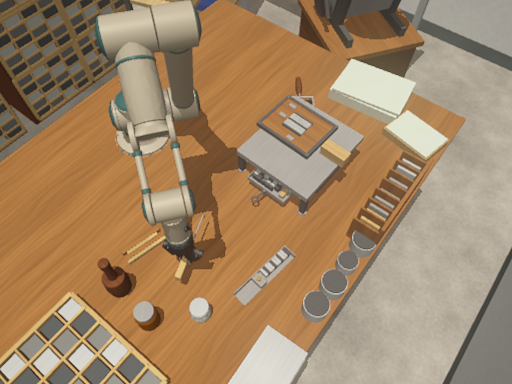

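Lower slowly and feel for the bench.

>>> drive_tool --targets '[0,-0.2,0,-1,0,10,0,0,0,0,0,0,14,0,0,0,0,0,0,12,0,0,0,0,0,0,7,0,0,0,0,0,0,4,0,0,0,0,0,0,2,0,0,0,0,0,0,1,0,0,0,0,0,0,0,0]'

```text
clock: 25.65
position: [0.5355, -0.3151, 0.0105]
ee_rot: [-0.0, 0.565, 0.825, -0.001]
contact_force: [-0.5, 0.2, -0.7]
width: 0.0203
```

>>> drive_tool --targets '[0,0,0,0,0,1,0,0,0,0,0,0,1,0,0,0,0,0,0,0,0]'

```text
clock: 26.02
position: [0.5353, -0.3149, 0.0082]
ee_rot: [-0.001, 0.565, 0.825, -0.001]
contact_force: [-0.0, 0.2, -0.4]
width: 0.0208
```

>>> drive_tool --targets '[0,0,0,0,0,0.7,0,0,0,0,0,0,0,0]'

```text
clock: 26.28
position: [0.5353, -0.3149, 0.0075]
ee_rot: [-0.001, 0.565, 0.825, -0.001]
contact_force: [0.2, -0.5, -1.5]
width: 0.0204
```

>>> drive_tool --targets '[0,0,0,0,0,0.6,0,0,0,0,0,0,0,0]'

```text
clock: 26.52
position: [0.5354, -0.315, 0.007]
ee_rot: [-0.001, 0.565, 0.825, -0.001]
contact_force: [0.2, 1.0, -0.3]
width: 0.0206
```

>>> drive_tool --targets '[0,0,0,0,0,0.5,0,0,0,0,0,0,0,0]'

```text
clock: 26.78
position: [0.5354, -0.315, 0.0068]
ee_rot: [-0.001, 0.565, 0.825, -0.001]
contact_force: [-0.9, 0.4, 2.8]
width: 0.0205
```

>>> drive_tool --targets '[0,0,0,0,0,0,0.4,0,0,0,0,0,0,0.6,0,0,0,0,0,0,1,0,0,0,0,0,0,1,0,0,0,0,0,0,1]' --grip_force 20

```text
clock: 27.4
position: [0.5353, -0.315, 0.0064]
ee_rot: [-0.001, 0.565, 0.825, -0.001]
contact_force: [-0.3, -0.3, 0.1]
width: 0.0849
```

>>> drive_tool --targets '[0,0,0,0,0,-5,1,0,0,0,0,0,-15,1,0,0,0,0,0,-30,1,0,0,0,0,0,-45,1,0,0,0,0,0,-45,1,0,0,0,0,0,-30,1,0,0,0,0,0,-10,1,0,0,0,0,0,0,1]'

```text
clock: 28.4
position: [0.5357, -0.3149, 0.187]
ee_rot: [-0.0, 0.565, 0.825, -0.001]
contact_force: [-0.4, -0.1, 0.1]
width: 0.0855
```

Run:
```python
from h import *
np.set_printoptions(precision=4,suppress=True)
s=get_state();print(s['clock'],s['position'],s['contact_force'],s['width'])
snap('wrist','w13');snap('scene','s13');snap('top','t13')
```

```text
28.4 [ 0.5357 -0.3149  0.187 ] [-0.4128 -0.0681  0.0555] 0.08547346092732495
```

View pics/w13.png

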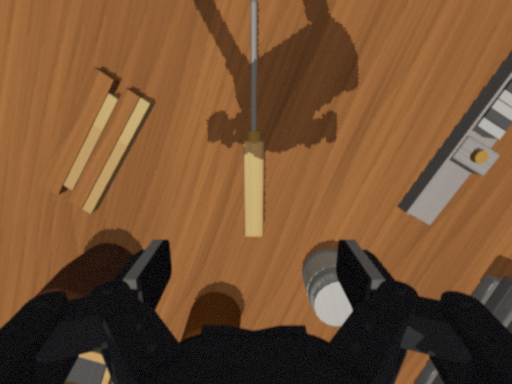

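View pics/s13.png

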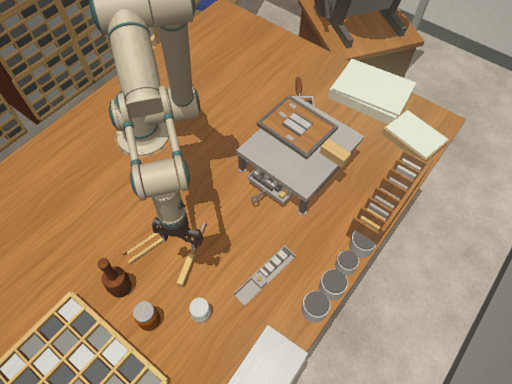

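View pics/t13.png

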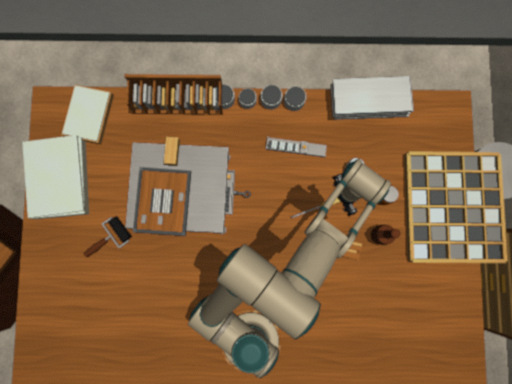

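Run:
```python
from h import *
a=cv2.imread('pics/s9.png',0).astype(np.float32);b=cv2.imread('pics/s13.png',0).astype(np.float32)
print(cv2.phaseCorrelate(a[170:196,252:292].copy(),b[170:196,252:292].copy(),cv2.createHanningWindow((40,26),cv2.CV_32F)))
sign_off();print(get_state()['clock'])
```

```text
((-0.05642770298625521, 0.5319498586692077), 0.9905512513937773)
the job is handed in; nothing more can be done
the job is handed in; nothing more can be done
```

The galley is drawn out to its stop, and the hook tool is back on the bench where it was picked up. The job is handed in at about 28.5 s on the robot's clock.

- **Finding the eye:** I looked under the ledge with the wrist camera and saw the ring swung about 0.75 rad to the left. I lowered the hook into it and felt about 2–3 N as the link swung straight.
- **Drawing out:** I pulled at 40 mm/s or less, slowing to 16 mm/s for the last stretch, with a steady drag of about 5–6 N. At the stop the force rose to 13 N while the galley stayed still. Its front is then about 23 mm past the ledge, worked out from the arm's position.
- **Unhooking and setting down:** I eased off, lifted the tip clear of the ring, and carried the hook back to its first place. I lowered it until about 3 N of contact showed, then let go and raised the empty gripper.

**Last checks:** the final pictures show the hook flat on its handle, the galley out in front of the edge, and the other things in place by eye. The fingers are open, clear of everything, with no force on the tool.

**One check disagreed slightly:** comparing the galley's picture at the stop with the final one gave a half-pixel downward shift. Outward movement would also have run to the left, which it did not, so I took it for shadow or noise. I ran this in the same script that handed in, so I did not follow it up.

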